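Load a slotted weight on the spring checker

TASK

Put the second slotted weight on the spring checker: slide it along the ledge, without lifting it off, so that its slot takes in the stem and it drops fully home, flat on the weight already there. Then turn it on the stem until its slot points the opposite way from the slot of the weight below, leave it lying free, and do not disturb the other things on the bench.

Things in the scene. Friction and masses are not known exactly. Their poses are not given: they have to be found in the camera images.
- checker: Fixed spring checker; place and yaw vary, nothing in it moves. Origin on the bench under the stem axis, z up, +x points from the loading ledge to the stem. The lower weight lies on a pan 124 mm wide, its top 54 mm above the bench.
- stem_top (a point): Top of the stem, 135 mm above the bench. Below it: a fixed head 40 mm in diameter (123 to 135 mm high, too big for a weight to pass over), a neck 16 mm in diameter (73 to 123 mm), and a fat shoulder 26 mm in diameter that ends 73 mm above the bench.
- ledge (a point): Middle of the ledge's edge nearest the stem, on its top, 54 mm from the stem axis. The ledge is a level plate, 4 mm thick, top 73 mm above the bench (level with the top of the shoulder), 190 mm wide along the checker's y, and runs 206 mm from this edge along the checker's -x.
- hub (a point): Point on the stem axis 68 mm above the bench, level with the top of the lower weight: where the centre of the weight's underside comes to lie when it is home.
- lower_weight: Slotted weight already on the pan, pinned: it does not move. Steel disc 116 mm in diameter, 14 mm thick, no ear, top 68 mm above the bench. Origin: centre of its underside, on the stem axis. Its slot (19.5 mm wide, flared at the rim) runs from the centre along its own +x; its mouth still shows at the rim once the smaller weight is on.
- weight: Loose slotted weight, about 0.7 kg, lying on the ledge: steel disc 100 mm in diameter, 14 mm thick. Origin: centre of its underside, z up. Its slot, 19.5 mm wide, opens at its own +x rim and widens at the centre to an opening 30 mm wide (x -15 to 11, y -15 to 15 mm). An ear stands out at the rim, on the far side from the slot.
- slot_mouth (a point): Middle of the loose weight's slot mouth (flared to 30 mm): 50 mm from its centre along its own +x, at its top face. At ledge height the slot passes the neck with 1.75 mm to spare each side; the neck stops the weight 7 mm beyond centre.
- drop (a point): Middle of the underside of the loose weight (same point as its origin). When this is within about 2 mm of the stem axis, the weight drops 5 mm: its opening goes over the shoulder, it lies on the lower weight (this point 68 mm above the bench), cannot slide off, and turns about the stem with 2 mm of play.
- ear (a point): Middle of the loose weight's ear: 66 mm from its centre along its own -x, 13.5 mm above its underside. The ear is a block 20 mm wide, from the rim (x = -50) to x = -80 mm, from 7 to 20 mm above the weight's underside. With the weight home the ear clears the ledge by 2 mm and turns freely all round.
- spanner: Bystander: steel spanner, 200 mm long, lying on the bench. Origin near its middle, long axis along its x.
- spray_can: Bystander: spray can, 60 mm in diameter, 170 mm tall, standing on the bench. Origin: centre of its underside.
- rotor: Bystander: flat brake rotor ring, 160 mm in diameter, 6 mm thick, lying on the bench. Origin: centre of its underside.
Not all that is in view belongs to the job. What is shaped like the weight but purple or turquoise is not meant.

How it is judged:
On the way, in this order (a step that is already met when the one before it is completed fails the run):
1. the weight has been slid onto the stem and has dropped home, flat on the lower weight (horizontal distance between weight and hub below 0.005 m and z of weight in the frame of checker below 0.0705 m and angle between weight's own z axis and vertical below 0.06 rad), for 0.2 s.
2. the weight, still home, has been turned so that its slot points opposite to the slot below, within about 30 degrees (all of step 1 and x of slot_mouth in the frame of lower_weight below -0.0433 m), for 0.2 s.
At the end, for the whole second after the job is handed in: The loose weight lies home on the lower one: centre within 5 mm of the stem axis, underside less than 2.5 mm above the lower weight's top, tilted under 3.4 degrees, at rest, its slot opposite the lower slot within 30 degrees (slot mouth 43.3 mm or more behind the axis) (all of step 2 and linear speed of weight below 0.02 m/s and angular speed of weight below 0.1 rad/s); the robot touches nothing.
It fails at once if the weight was lifted off: its underside came more than 30 mm above the ledge (z of weight in the frame of checker above 0.103 m).
It fails at once if the weight fell off the ledge (z of weight in the frame of checker below 0.055 m).
It fails at once if the spanner was moved by more than 20 mm (distance of spanner from where it was at the start of the episode above 0.02 m).
It fails at once if the spray can was moved by more than 20 mm (distance of spray_can from where it was at the start of the episode above 0.02 m).
It fails at once if the brake rotor was moved by more than 20 mm (distance of rotor from where it was at the start of the episode above 0.02 m).
It also fails if it takes over 67 s, if anything falls off the work surface, if the arm or the gripper's body presses on something with over 40 N, if the wrist force passes 120 N, or if a joint passes its speed limit or range.

ROBOT

A 6-joint arm with a two-finger parallel gripper is mounted at the origin on the work surface. World frame = base frame: x ahead of the robot, y to its left, z up, the work surface at z = 0. Lengths are in m, angles in rad, forces in N, time in s.
With the tool pointing down it reaches from about 0.3 to 0.875 m from the base axis. Payload 4.2 kg.
Tool frame: the origin (TCP) lies midway between the tips of the shut fingers; the grasp point (between the pads) lies 19 mm behind it; z points along the fingers, y is the line along which they close (so a half turn about z gives the same grasp; the last joint's range is limited). The gripper opens to 85 mm and grips with 20 to 120 N. Pads are 22 mm wide; open, the fingers measure 114 mm over their backs; the gripper's body (76 mm by 85 mm) begins 54 mm behind the grasp point. The pads swing forward as they close: fully open they stand 13 mm farther back than shut.
Start: joints at [1.277, 0.32, 1.565, -0, 1.257, -0.02], TCP at [0.155, 0.554, 0.231] pointing down, gripper open.
Joint ranges: [-3.11, 3.11], [-0.84, 2.01], [0.21, 2.61], [-1.34, 4.49], [0.05, 2.63], [-2.56, 2.56]. Speed limits (rad/s): [2.57, 2.57, 3.14, 3.14, 3.14, 3.14].

INTERFACE

Orientations are given as a rotation vector (axis times angle).
In Python, from station import observe, imaging, close_job gives the robot as it stands. The module is installed in compiled form; this text tells all that it offers.
- The arm moves only by the tool apply_moves, never from a script. Its argument "increments" is text: rows parted by semicolons, each of 4 numbers parted by spaces: the shift along the tool's x, y, z in m, then the turn about the tool's z in degrees. In form: tx ty tz spin; .... A call has 1 to 8 rows; each row shifts and turns the commanded pose from where the row before left it, along the tool's axes as they then stand; what a row does not reach is not made up. A row lasts 1/10 s, in which the tool goes at most 50 mm and 8.59 degrees, less where a joint would pass 70% of its speed; a pose out of reach is approached as far as the arm can. A call with a gripper value outside its range is refused whole. "claw" is the finger opening in m, from 0 to 0.0854, set as the call begins (left out, the last holds). The fingers move at their own pace and stop on an object; "force" is the grip in N (left out, the last holds). Time passes only in rows, so rows that do not move let the fingers close. It gives the time, the measured TCP pose, the force, the opening and the grip force at its end, in the units of the state.
- observe(): the state, without advancing time (a new reading comes with each control period).
- imaging.camera(name): name is "scene" or "top" or "wrist"; returns a dict with "frame" (384x512x3 uint8, red, green, blue), "K" (3x3 intrinsics, pixels), "T" (4x4, takes a point from camera to world coordinates); the wrist camera has in their place "mount" (4x4, takes a point from camera to tool coordinates, whose origin is the TCP and whose axes are the flange's). Camera axes: x right, y up, looking along -z (the intrinsics and any distortion apply to the point x, -y, -z); pixel columns grow to the right and rows downward; lengths in m; the calibration is good to about 2 mm. A picture is of the moment at which its call begins: read the wrist's pose just before it. There is no depth.
- close_job(): hands the job in; it is judged then, once.
The state is a dict: "time": time; "joint_positions": joint angles; "qd": joint speeds; "joint_torque": joint torques, N m; "ee_pos": TCP position; "tool_rot": TCP orientation; "force": force on the tool from outside, world axes, zero at the start; "torque": the same for the moment, N m; "width": finger opening in m; "grip_force": force on a finger pad.
Only numpy, scipy, OpenCV 4.12 (cv2) and the standard library are available. Lean on these libraries where they do the work, as an engineer would, in place of code of your own. Each camera call takes 0.05 s, during which the arm holds its last target. There are 200 camera calls.

## Working session

There is one attempt and no reset: what is moved stays moved. The work goes in short steps, Python scripts to look and compute and a tool call to move; the robot and the scene stay as the last step left them, time stands still between calls to the robot, and variables do not carry over. Pictures are saved under pics/ and viewed, at most 10 in all, crops included, and the job is handed in when it is done.

Besides the shell and the picture viewer there is one more tool, called after "Request:" by a JSON object that holds its "api" and its "payload", one argument or row to a line. apply_moves: Moves the arm, as the interface text tells. Its arguments: {"type":"object","properties":{"increments":{"type":"string"},"claw":{"type":"number"},"force":{"type":"number"}},"required":["increments"]}

```bash
mkdir -p pics
python3 - <<'E'
from station import observe, imaging
import cv2,numpy as np,pickle
s=observe();print(s)
d={}
for n in("scene","top"):
    c=imaging.camera(n);d[n]=c;cv2.imwrite(f"pics/{n}0.png",cv2.resize(c["frame"][:,:,::-1],(800,600)));print(n,c["K"],c["T"],[k for k in c])
pickle.dump(d,open("d0.pkl","wb"))
E
```

```text
{'time': 0.0, 'joint_positions': array([ 1.27699553e+00,  3.20287034e-01,  1.56566144e+00,  3.21555934e-05,
        1.25741710e+00, -1.99803707e-02]), 'qd': array([ 0.00206885,  0.00080879, -0.00110868, -0.00025955,  0.00127156,
       -0.00133955]), 'joint_torque': array([ 7.73485299e-04, -4.15517271e+01, -2.34166628e+01,  1.01463613e-04,
        8.10670521e-03,  9.48158203e-06]), 'ee_pos': array([0.15532779, 0.55312859, 0.23049189]), 'tool_rot': array([-4.28747041e-01, -3.11188731e+00,  2.74291985e-03]), 'force': array([-0.00355081,  0.49646945, -0.23826695]), 'torque': array([-0.00500732,  0.0098533 ,  0.03403174]), 'grip_force': 0.0, 'width': 0.0852762757356452}
scene [[443.78123053   0.         256.04028444]
 [  0.         443.78123053 194.5691185 ]
 [  0.           0.           1.        ]] [[-0.82809479 -0.42981883  0.35988162  1.13796454]
 [ 0.56034067 -0.65371512  0.50860091  0.70686295]
 [ 0.01665381  0.62282607  0.78218306  1.19728768]
 [ 0.          0.          0.          1.        ]] ['frame', 'K', 'T']
top [[424.66206259   0.         257.34318052]
 [  0.         424.66206259 190.02270205]
 [  0.           0.           1.        ]] [[ 0.01831469  0.99735182 -0.07038407  0.5408301 ]
 [-0.99981255  0.01871101  0.00497559  0.00566117]
 [ 0.00627937  0.07027975  0.99750756  1.29733207]
 [ 0.          0.          0.          1.        ]] ['frame', 'K', 'T']
```

View pics/scene0.png

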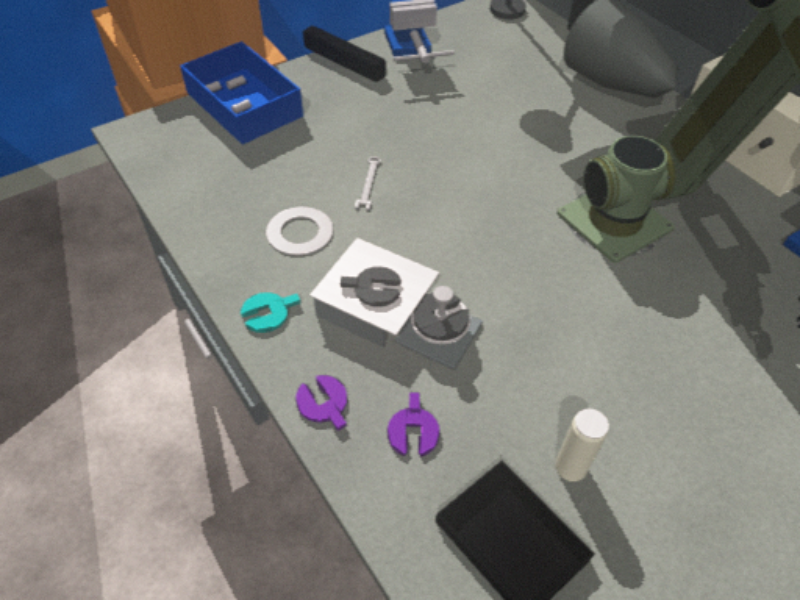

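View pics/top0.png

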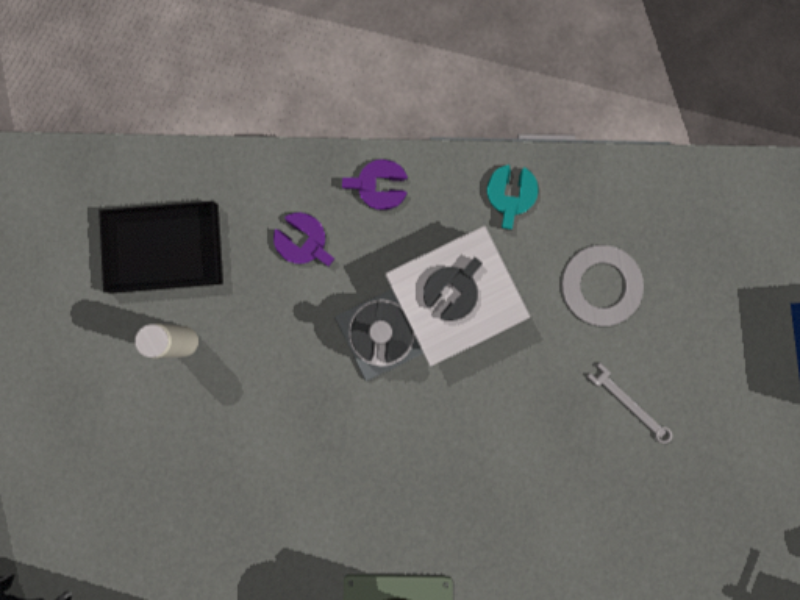

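The top view shows four candidates. The dark steel disc at (450,290) lies on the white ledge with its ear up-right and its slot down-left, so it fits. The purple discs at (382,185) and (300,240) and the turquoise one at (513,190) lie on the bench and are decoys. I'll confirm with a crop and measure.

```bash
cat > h.py <<'E'
import numpy as np,cv2,pickle
from scipy.spatial.transform import Rotation as R
def ray(K,T,uv,z):
    uv=np.atleast_2d(np.asarray(uv,float)); p=np.c_[(uv-K[:2,2])/[K[0,0],K[1,1]],np.ones(len(uv))]*[1,-1,-1]
    w=p@T[:3,:3].T; o=T[:3,3]; return o+w*((z-o[2])/w[:,2])[:,None]
def proj(K,T,X):
    c=(np.atleast_2d(X)-T[:3,3])@T[:3,:3]; c=c*[1,-1,-1]; return (c@K.T)[:,:2]/c[:,2:]
E
python3 - <<'E'
from h import *
d=pickle.load(open("d0.pkl","rb"));c=d["top"];K,T,f=c["K"],c["T"],c["frame"]
cv2.imwrite("pics/crop.png",cv2.resize(f[130:260,205:355,::-1],(750,650)[:2] if 0 else (690,598),interpolation=cv2.INTER_CUBIC))
roi=np.zeros(f.shape[:2],np.uint8);roi[135:245,220:350]=1
h=cv2.cvtColor(f,cv2.COLOR_RGB2GRAY)
m=((h>140)*roi).astype(np.uint8)
cn=max(cv2.findContours(m,0,2)[0],key=cv2.contourArea)
hull=cv2.convexHull(cn);r=cv2.minAreaRect(hull);bx=cv2.boxPoints(r);print("ledge px",bx.tolist())
W=ray(K,T,bx,.073);print(W[:,:2],np.linalg.norm(np.roll(W,-1,0)-W,axis=1))
# dark weight within the ledge
led=cv2.fillConvexPoly(np.zeros_like(m),cv2.boxPoints((r[0],(r[1][0]-6,r[1][1]-6),r[2])).astype(int),1)
k=cv2.morphologyEx(((h<110)*led).astype(np.uint8),cv2.MORPH_OPEN,np.ones((2,2)))
cc=max(cv2.findContours(k,0,2)[0],key=cv2.contourArea);print(cv2.contourArea(cc),cv2.minEnclosingCircle(cc),cv2.boundingRect(cc))
print("gray samples",h[186,[240,250,287,290,300,310]])
E
```

```text
ledge px [[246.1532440185547, 174.66845703125], [310.1195373535156, 143.59909057617188], [338.98809814453125, 203.03436279296875], [275.0218200683594, 234.10372924804688]]
[[ 0.67119754  0.03278509]
 [ 0.76574264 -0.15178078]
 [ 0.59398259 -0.23685173]
 [ 0.50136397 -0.05349917]] [0.20737246 0.19167311 0.20541755 0.19049518]
805.0 ((291.9126281738281, 184.10679626464844), 22.3414363861084) (272, 166, 37, 40)
gray samples [ 69  65 178 127  65 186]
```

View pics/crop.png

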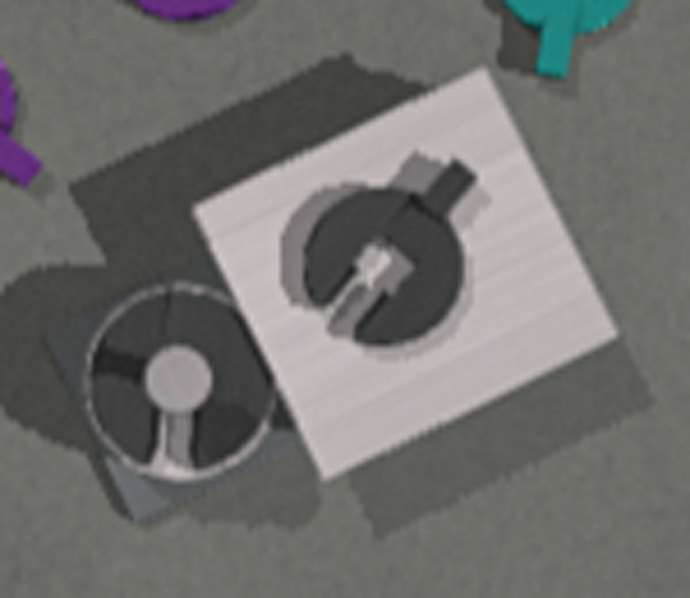

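Confirmed: the dark steel disc is on the ledge with its ear opposite the slot. In the crop, the disc centre is near (384,268), the ear (452,183), the head (179,379) and the lower slot mouth (177,460).

Run:
```python
from h import *
from station import observe
d=pickle.load(open("d0.pkl","rb"));c=d["top"];K,T=c["K"],c["T"]
px=lambda u,v:(205+u*150/690-.5*0,130+v*130/598)
S=ray(K,T,px(179,379),.135)[0];C=ray(K,T,px(384,268),.087)[0];E=ray(K,T,px(460,178),.093)[0];M=ray(K,T,px(173,462),.068)[0]
M2=ray(K,T,px(180,378),.054)[0]
print("stem",S,"C",C,"ear",E,"ear-C",E-C,"slot dir low",np.degrees(np.arctan2(*(M-S)[1::-1])), "weight yaw",np.degrees(np.arctan2(*(C-E)[1::-1])))
Rt=R.from_rotvec(observe()["tool_rot"]).as_matrix();print(Rt)
```

```text
stem [0.56087588 0.03544278 0.135     ] C [ 0.63295039 -0.08929673  0.087     ] ear [ 0.68939338 -0.13527577  0.093     ] ear-C [ 0.05644299 -0.04597903  0.006     ] slot dir low 175.0449188408495 weight yaw 140.83338972140152
[[-9.62750725e-01  2.70390172e-01 -4.42971939e-04]
 [ 2.70390533e-01  9.62749612e-01 -1.46446972e-03]
 [ 3.04928440e-05 -1.52969470e-03 -9.99998830e-01]]
```

Request:
{"api": "apply_moves", "payload": {
  "increments": "-0.0347 -0.0258 0 0; -0.0347 -0.0258 0 0; -0.0347 -0.0258 0 0; -0.0347 -0.0258 0 0; -0.0347 -0.0258 0 0; -0.0347 -0.0258 0 0; -0.0347 -0.0258 0 0; -0.0347 -0.0258 0 0",
  "claw": 0.045
}}

```text
time: 0.9
ee_pos: [0.3675, 0.2782, 0.2311]
tool_rot: [-0.428, -3.112, 0.0]
force: [0.6, 0.6, -0.0]
width: 0.045
grip_force: 0.0
```

Request:
{"api": "apply_moves", "payload": {
  "increments": "-0.0347 -0.0258 0 0; -0.0347 -0.0258 0 0; -0.0347 -0.0258 0 0; -0.0347 -0.0258 0 0; -0.0347 -0.0258 0 0; -0.0347 -0.0258 0 0; -0.0347 -0.0258 0 0; -0.0347 -0.0258 0 0"
}}

```text
time: 1.7
ee_pos: [0.579, 0.0044, 0.2309]
tool_rot: [-0.429, -3.111, -0.0]
force: [0.7, 0.6, -0.0]
width: 0.0453
grip_force: 0.0
```

Request:
{"api": "apply_moves", "payload": {
  "increments": "-0.0347 -0.0258 0 0; -0.0347 -0.0258 0 0; -0.0347 -0.0258 0 0; -0.0347 -0.0258 0 0; 0 0 0 8; 0 0 0 8; 0 0 0 7.5; 0 0 0 0"
}}

```text
time: 2.5
ee_pos: [0.6839, -0.131, 0.2305]
tool_rot: [-1.053, -2.958, 0.0]
force: [-1.0, -0.2, -0.4]
width: 0.0452
grip_force: 0.0
```

```bash
cat >> h.py <<'E'
def wrist(name=None,size=(800,600)):
    from station import observe,imaging
    s=observe();c=imaging.camera("wrist");P=np.eye(4);P[:3,:3]=R.from_rotvec(s["tool_rot"]).as_matrix();P[:3,3]=s["ee_pos"]
    if name: cv2.imwrite("pics/"+name,cv2.resize(c["frame"][:,:,::-1],size,interpolation=cv2.INTER_CUBIC))
    return s,c["frame"],c["K"],P@c["mount"],P
E
python3 - <<'E'
from h import *
s,f,K,T,P=wrist("w1.png");pickle.dump((f,K,T,P),open("w1.pkl","wb"))
print(s["ee_pos"],np.degrees(np.arctan2(P[1,0],P[0,0])),s["joint_positions"],s["width"],K.tolist(),T)
E
```

```text
[ 0.6839125  -0.13095768  0.2304763 ] 140.81407026629003 [-2.05757297e-01  5.17134255e-01  1.24969367e+00  1.08361304e-04
  1.37615769e+00 -1.09265151e+00] 0.04515267102136553 [[336.5762463840603, 0.0, 255.70160524789725], [0.0, 336.5762463840603, 189.14121680288224], [0.0, 0.0, 1.0]] [[ 6.32728275e-01 -7.34132904e-01 -2.46381430e-01  6.20915266e-01]
 [ 7.74373576e-01  5.99559056e-01  2.02174436e-01 -7.97295520e-02]
 [-7.02687907e-04 -3.18712751e-01  9.47851090e-01  3.73364017e-01]
 [ 0.00000000e+00  0.00000000e+00  0.00000000e+00  1.00000000e+00]]
```

View pics/w1.png

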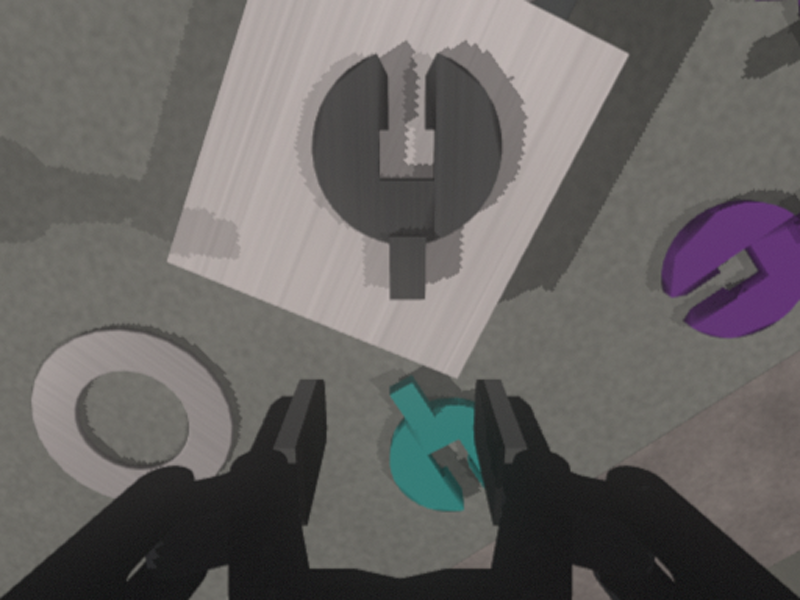

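The wrist view is well aligned: ear around (407,268), slot mouth around (407,60), disc edges at x=313 and 502. I'll convert these to positions.

Run:
```python
from h import *
f,K,T,P=pickle.load(open("w1.pkl","rb"))
s=.64
q=lambda u,v,z:ray(K,T,(u*s,v*s),z)[0]
def tl(X):return (np.linalg.inv(P)@np.r_[X,1])[:3].round(4)
for n,u,v,z in[("earL",390,297,.093),("earR",425,297,.093),("earBL",390,238,.093),("earBR",425,238,.093),("discL",313,148,.087),("discR",502,148,.087),("mouthL",380,56,.087),("mouthR",437,56,.087),("slotL",388,125,.087),("slotR",426,125,.087),("ledge corner R",628,54,.073),("cornB",458,377,.073),("cornL",168,262,.073)]:
    X=q(u,v,z);print(n,X.round(4),tl(X))
```

```text
earL [ 0.6911 -0.1442  0.093 ] [-0.0141 -0.0057  0.1375]
earR [ 0.7035 -0.129   0.093 ] [-0.0141  0.014   0.1375]
earBL [ 0.665  -0.1227  0.093 ] [ 0.0197 -0.0055  0.1375]
earBR [ 0.677 -0.108  0.093] [0.0197 0.0135 0.1375]
discL [ 0.6033 -0.1243  0.087 ] [ 0.0665 -0.0457  0.1436]
discR [ 0.6661 -0.0475  0.087 ] [0.0664 0.0535 0.1435]
mouthL [ 0.5917 -0.0687  0.087 ] [ 0.1106 -0.0099  0.1436]
mouthR [ 0.6097 -0.0467  0.087 ] [0.1106 0.0185 0.1436]
slotL [ 0.6194 -0.0865  0.087 ] [ 0.0779 -0.0062  0.1436]
slotR [ 0.6319 -0.0712  0.087 ] [0.0779 0.0135 0.1436]
ledge corner R [0.6714 0.0327 0.073 ] [0.1129 0.119  0.1576]
cornB [ 0.7648 -0.1496  0.073 ] [-0.0747  0.0368  0.1574]
cornL [ 0.5964 -0.2364  0.073 ] [ 0.001  -0.1369  0.1576]
```

Request:
{"api": "apply_moves", "payload": {
  "increments": "-0.001 0.004 0.03 0; 0 0 0.04 0; 0 0 0.04 0; 0 0 0.025 0; 0 0 0.0155 0; 0 0 0 0"
}}

```text
time: 3.15
ee_pos: [0.6855, -0.1278, 0.0776]
tool_rot: [-1.048, -2.955, 0.001]
force: [0.6, 0.4, -0.5]
width: 0.0449
grip_force: 0.0
```

Request:
{"api": "apply_moves", "payload": {
  "increments": "0 0 0 0; 0 0 0 0; 0 0 0 0; 0 0 0 0; 0 0 0 0; 0 0 0 0",
  "claw": 0.01,
  "force": 60
}}

```text
time: 3.75
ee_pos: [0.6882, -0.1286, 0.0825]
tool_rot: [1.052, 2.957, 0.0]
force: [-0.6, -0.9, 6.1]
width: 0.0183
grip_force: 61.2
```

Run:
```python
from h import *
s,f,K,T,P=wrist("w2.png",(640,480));pickle.dump((f,K,T,P),open("w2.pkl","wb"))
print(s["ee_pos"],s["tool_rot"],s["force"],s["torque"],s["width"],s["grip_force"])
```

```text
[ 0.68822392 -0.12864119  0.08249032] [1.05208234e+00 2.95712025e+00 4.46400084e-04] [-0.63403449 -0.85497732  6.13985473] [-0.04017937  0.08932972  0.0812818 ] 0.018269308070738913 61.160134077072144
```

View pics/w2.png

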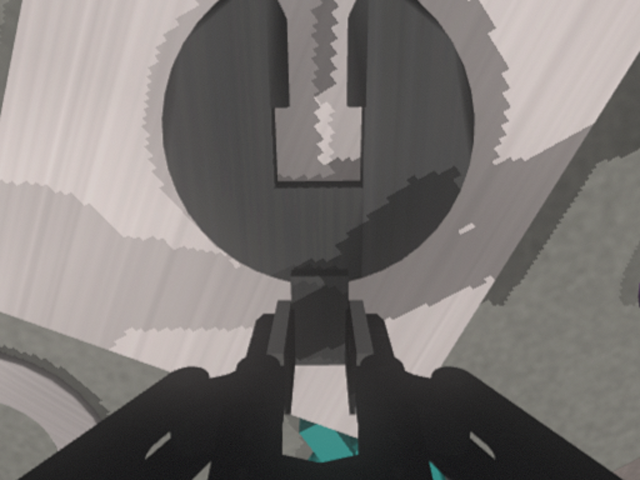

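The ear is firmly between the pads, pads around (290,330) and (360,330), with the disc level. Next I work out the disc pose in the tool frame and its place in the checker frame.

```bash
cat >> h.py <<'E'
STEM=np.array([.5613,.0366]);YAW=np.radians(117.2)
def chk(p,stem=STEM):
    d=np.asarray(p)[:2]-stem;return np.array([d@[np.cos(YAW),np.sin(YAW)],d@[-np.sin(YAW),np.cos(YAW)]])
E
python3 - <<'E'
from h import *
f,K,T,P=pickle.load(open("w2.pkl","rb"));s=.8
def tl(X):return (np.linalg.inv(P)@np.r_[X,1])[:3].round(4)
for n,u,v,z in[("discL",163,125,.087),("discR",474,125,.087),("opBL",276,184,.087),("opBR",362,184,.087),("slotL",288,40,.087),("slotR",347,40,.087),("earL",295,364,.093),("earR",347,364,.093),("opFL",275,107,.087),("opFR",362,107,.087)]:
    X=ray(K,T,(u*s,v*s),z)[0];print(n,X.round(4),tl(X),chk(X).round(4))
print(np.degrees(np.arctan2(P[1,0],P[0,0])),chk(P[:3,3]))
E
```

```text
discL [ 0.6007 -0.1218  0.087 ] [ 0.0722 -0.05   -0.0048] [-0.1589  0.0374]
discR [ 0.6632 -0.0452  0.087 ] [ 0.0721  0.0489 -0.0046] [-0.1193 -0.0532]
opBL [ 0.6377 -0.1065  0.087 ] [ 0.0532 -0.0147 -0.0047] [-0.1622 -0.0025]
opBR [ 0.6558 -0.0843  0.087 ] [ 0.0531  0.0139 -0.0046] [-0.1508 -0.0288]
slotL [ 0.6071 -0.075   0.087 ] [ 0.0968 -0.0096 -0.0048] [-0.1202  0.0103]
slotR [ 0.6182 -0.0613  0.087 ] [ 0.0968  0.008  -0.0048] [-0.1131 -0.0059]
earL [ 0.6924 -0.1442  0.093 ] [-0.0131 -0.0094 -0.0105] [-0.2207 -0.034 ]
earR [ 0.7046 -0.1293  0.093 ] [-0.0131  0.0098 -0.0105] [-0.213  -0.0516]
opFL [ 0.619  -0.0906  0.087 ] [ 0.0776 -0.0142 -0.0047] [-0.1395  0.0068]
opFR [ 0.6363 -0.0695  0.087 ] [ 0.0776  0.0131 -0.0047] [-0.1286 -0.0182]
140.83088909861038 [-0.20498489 -0.03735681]
```

Request:
{"api": "apply_moves", "payload": {
  "increments": "0.0006 -0.0092 0 7.87; 0.0006 -0.0092 0 7.87; 0.0006 -0.0092 0 7.87; 0 -0.0106 0 0; 0.012 0 0 0; 0.012 0 0 0; 0.012 0 0 0; 0 0 0 0"
}}

```text
time: 4.6
ee_pos: [0.641, -0.1184, 0.0825]
tool_rot: [1.632, 2.68, 0.001]
force: [-0.2, -0.5, 6.8]
width: 0.018
grip_force: 61.3
```

Run:
```python
from h import *
s,f,K,T,P=wrist("w3.png",(800,600));pickle.dump((f,K,T,P),open("w3.pkl","wb"))
print(s["ee_pos"],s["force"],s["torque"],s["width"],np.degrees(np.arctan2(P[1,0],P[0,0])),chk(P[:3,3]))
```

```text
[ 0.64096587 -0.11835209  0.08248179] [-0.22911753 -0.51900867  6.76684842] [0.00944415 0.01260835 0.00971878] 0.017986427263282794 117.30978080934756 [-1.74232026e-01 -2.78502475e-05]
```

View pics/w3.png

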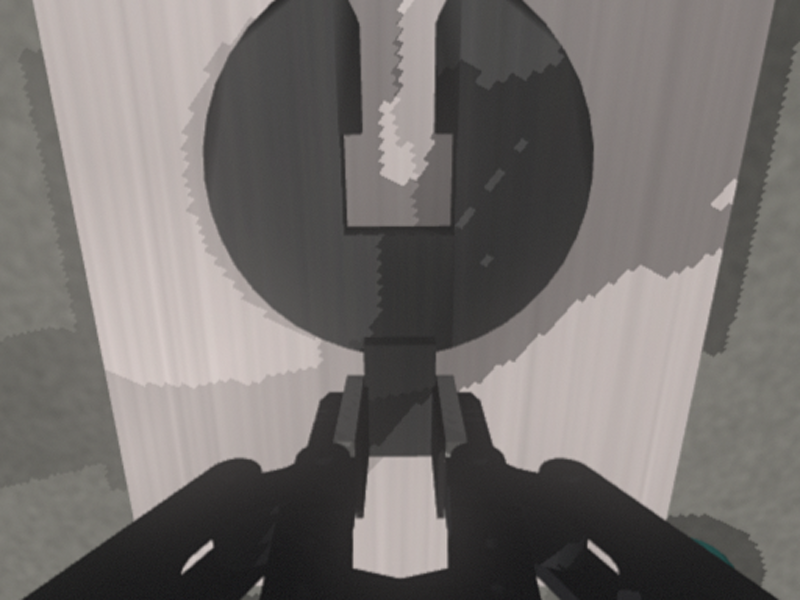

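The slot at x≈398 lies nearly on the ledge's midline, with side edges from (33,0) to (133,515) and (777,0) to (668,515). I'll measure the offset and yaw from those edges.

Run:
```python
from h import *
f,K,T,P=pickle.load(open("w3.pkl","rb"));s=.64
g=cv2.cvtColor(f,cv2.COLOR_RGB2GRAY).astype(float)
def edge(v,u0,sgn):  # subpixel-ish strongest gradient near u0
    r=cv2.GaussianBlur(g,(3,3),0)[v];lo=int(u0-8);d=sgn*np.diff(r[lo:lo+17]);return lo+np.argmax(d)+.5
L=[];Rr=[]
for v in range(5,320,15):
    L.append((edge(v,21+v*64/330,1),v));Rr.append((edge(v,497-v*70/330,-1),v))
inv=np.linalg.inv(P)
for n,pts in(("L",L),("R",Rr)):
    X=ray(K,T,pts,.073);t=(np.c_[X,np.ones(len(X))]@inv.T)[:,:2]
    p=np.polyfit(t[:,0],t[:,1],1);rs=t[:,1]-np.polyval(p,t[:,0]);k=abs(rs)<.0015;p=np.polyfit(t[k,0],t[k,1],1);print(n,"slope deg",np.degrees(np.arctan(p[0])),"y at x=0,.067,.24",np.polyval(p,[0,.067,.24]),k.sum(),len(k))
for n,u,v,z in[("discL",204,155,.087),("discR",593,155,.087),("opL",345,180,.087),("opR",452,180,.087),("opB",400,229,.087),("slotL",361,90,.087),("slotR",435,90,.087)]:
    print(n,(inv@np.r_[ray(K,T,(u*s,v*s),z)[0],1])[:2].round(4))
```

```text
L slope deg 0.4031899711950893 y at x=0,.067,.24 [-0.09457459 -0.0941031  -0.09288568] 21 21
R slope deg 0.470523735100016 y at x=0,.067,.24 [0.09559642 0.09614665 0.09756739] 21 21
discL [ 0.0725 -0.0494]
discR [0.0724 0.0495]
opL [ 0.0662 -0.0138]
opR [0.0662 0.0138]
opB [0.0534 0.0003]
slotL [ 0.0879 -0.0092]
slotR [0.0879 0.0089]
```

Request:
{"api": "apply_moves", "payload": {
  "increments": "0 0.0005 0 0.43; 0.01 0 0 0; 0.01 0 0 0; 0.01 0 0 0; 0.01 0 0 0; 0.007 0 0 0; 0 0 0 0"
}}

```text
time: 5.35
ee_pos: [0.6209, -0.0767, 0.0825]
tool_rot: [1.642, 2.673, 0.002]
force: [0.8, -2.0, 6.6]
width: 0.0181
grip_force: 61.3
```

Request:
{"api": "apply_moves", "payload": {
  "increments": "0.007 0 0 0; 0.007 0 0 0; 0.006 0 0 0; 0 0 0 0; 0 0 0 0"
}}

```text
time: 5.85
ee_pos: [0.6121, -0.0592, 0.0825]
tool_rot: [1.642, 2.673, 0.002]
force: [2.0, -2.0, 7.2]
width: 0.0182
grip_force: 61.3
```

Request:
{"api": "apply_moves", "payload": {
  "increments": "0.006 0 0 0; 0.006 0 0 0; 0.006 0 0 0; 0.006 0 0 0; 0.006 0 0 0; 0 0 0 0"
}}

```text
time: 6.45
ee_pos: [0.5987, -0.0324, 0.0824]
tool_rot: [1.642, 2.672, 0.002]
force: [1.8, -2.8, 6.5]
width: 0.0181
grip_force: 61.2
```

Run:
```python
from h import *
s,f,K,T,P=wrist("w4.png",(800,600));pickle.dump((f,K,T,P),open("w4.pkl","wb"))
print(s["ee_pos"],s["force"],s["torque"],s["width"],np.degrees(np.arctan2(P[1,0],P[0,0])),chk(P[:3,3]))
```

```text
[ 0.598704   -0.03242908  0.08242231] [ 1.78768035 -2.82272483  6.48915377] [-0.45876662 -0.29216717 -0.03672301] 0.01808199160573313 116.8756698016279 [-0.07849289 -0.00171468]
```

View pics/w4.png

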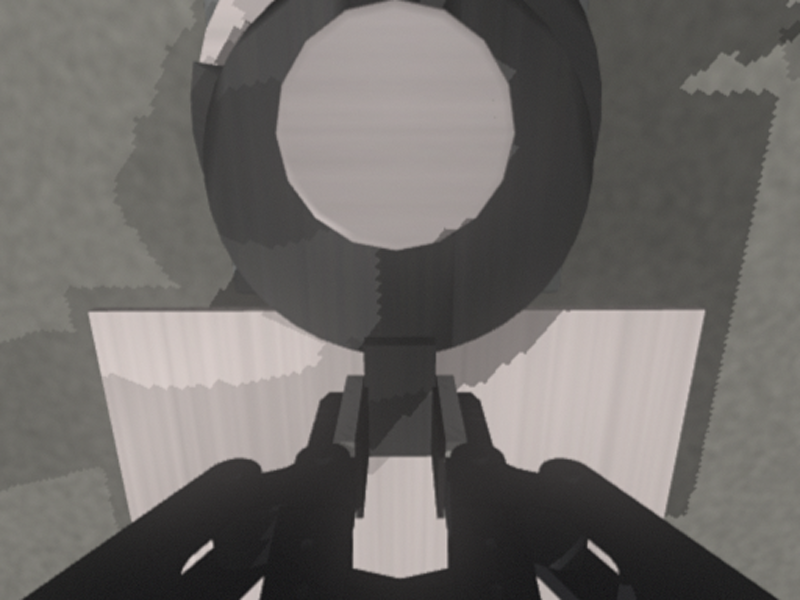

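The stem head is at about (396,125) and sits inside the slot; the ledge's near edge is at row 310.

Run:
```python
from h import *
f,K,T,P=pickle.load(open("w4.pkl","rb"));s=.64;inv=np.linalg.inv(P)
for n,u,v,z in[("headB",396,250,.135),("headT",396,1,.135),("headL",276,128,.135),("headR",515,128,.135),("edgeL",90,311.5,.073),("edgeR",704,310,.073),("discL",204,155,.087),("discR",593,155,.087)]:
    X=ray(K,T,(u*s,v*s),z)[0];print(n,X[:2].round(4),(inv@np.r_[X,1])[:2].round(4))
```

```text
headB [0.5712 0.0205] [ 0.0595 -0.0004]
headT [0.5538 0.0551] [ 0.0982 -0.0002]
headL [0.5446 0.0299] [ 0.0799 -0.0198]
headR [0.5794 0.0475] [0.0798 0.0191]
edgeL [ 0.5026 -0.0531] [ 0.0251 -0.0951]
edgeR [0.6714 0.0325] [0.0251 0.0942]
discL [0.5219 0.01  ] [ 0.0725 -0.0493]
discR [0.61   0.0545] [0.0724 0.0494]
```

Request:
{"api": "apply_moves", "payload": {
  "increments": "0.006 0 0 0; 0.0045 0 0 0; 0.0018 0 0 0; 0 0 0 0; 0 0 0 0"
}}

```text
time: 7.0
ee_pos: [0.59, -0.0202, 0.0797]
tool_rot: [-1.644, -2.673, 0.002]
force: [-0.7, 1.3, -5.0]
width: 0.0183
grip_force: 60.1
```

Request:
{"api": "apply_moves", "payload": {
  "increments": "0 0 0.001 0; 0 0 0.001 0; 0 0 0.001 0; 0 0 0.001 0; 0 0 0.001 0; 0 0 0 0; 0 0 0 0"
}}

```text
time: 7.7
ee_pos: [0.5909, -0.0206, 0.0775]
tool_rot: [-1.646, -2.675, -0.0]
force: [-5.9, 1.9, 7.6]
width: 0.0179
grip_force: 61.7
```

Request:
{"api": "apply_moves", "payload": {
  "increments": "0.00016 -0.00467 0 4; 0.00016 -0.00467 0 4; 0.00016 -0.00467 0 4; 0.00016 -0.00467 0 4; 0 0 0 0; 0 0 0 0"
}}

```text
time: 8.3
ee_pos: [0.5757, -0.027, 0.0775]
tool_rot: [2.0, 2.418, 0.005]
force: [-0.3, -0.3, 6.4]
width: 0.0182
grip_force: 61.6
```

Run:
```python
from h import *
s,f,K,T,P=wrist("w5.png",(640,480));pickle.dump((f,K,T,P),open("w5.pkl","wb"))
print(s["ee_pos"],s["force"],s["torque"],s["width"],np.degrees(np.arctan2(P[1,0],P[0,0])))
print((np.linalg.inv(P)@[.5625,.0378,.07,1]).round(4), s["joint_positions"])
```

```text
[ 0.57571395 -0.02702547  0.07752937] [-0.2531636  -0.26188714  6.39910903] [ 0.1232684   0.20035282 -0.12655098] 0.01817779832451716 100.81195110667893
[ 6.62e-02 -9.00e-04  7.50e-03  1.00e+00] [-6.69355728e-02  4.56446728e-01  1.77470239e+00  1.67804468e-04
  9.05697152e-01 -2.55745444e-01]
```

View pics/w5.png

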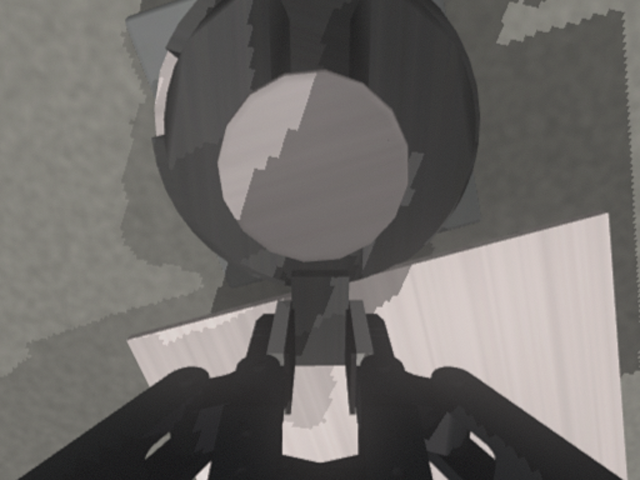

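The weight is home and turning with the gripper. The head is at (314,166), and the lower slot mouth shows at the left rim, around (165,97). I'll compute its direction.

Run:
```python
from h import *
f,K,T,P=pickle.load(open("w5.pkl","rb"));s=.8;inv=np.linalg.inv(P)
S=ray(K,T,(314*s,166*s),.135)[0];print("stem",S,(inv@np.r_[S,1])[:2])
for u,v in[(160,135),(176,54),(165,95)]:
    X=ray(K,T,(u*s,v*s),.068)[0];d=X-S;print(X[:2],np.hypot(*d[:2]),np.degrees(np.arctan2(d[1],d[0])))
```

```text
stem [0.56216215 0.03946056 0.135     ] [ 0.06778624 -0.00057319]
[0.50822439 0.02929259] 0.054887792984419724 -169.32427897883395
[0.51168685 0.05671826] 0.05334401474014392 161.12424130006121
[0.50900992 0.04305145] 0.0532733878768774 176.13505015205365
```

Request:
{"api": "apply_moves", "payload": {
  "increments": "0.00037 -0.007 0 6; 0.00037 -0.007 0 6; 0.00037 -0.007 0 6; 0.00037 -0.007 0 6; 0.00037 -0.007 0 6; 0.00037 -0.007 0 6; 0.00037 -0.007 0 6; 0 0 0 0"
}}

```text
time: 9.15
ee_pos: [0.5287, -0.0185, 0.0775]
tool_rot: [2.734, 1.539, 0.008]
force: [0.2, -1.9, 5.8]
width: 0.0179
grip_force: 61.5
```

Run:
```python
from h import *
from station import observe
s=observe();P=np.eye(4);P[:3,:3]=R.from_rotvec(s["tool_rot"]).as_matrix();P[:3,3]=s["ee_pos"]
print(s["force"],s["torque"],s["ee_pos"],np.degrees(np.arctan2(P[1,0],P[0,0])),(np.linalg.inv(P)@[.5623,.0387,.07,1]).round(4),s["joint_positions"])
```

```text
[ 0.20189913 -1.85730455  5.83285669] [-0.04725975 -0.11218486 -0.2184251 ] [ 0.52867856 -0.01854383  0.07752071] 58.753448160703776 [ 0.0664 -0.001   0.0077  1.    ] [-5.65185433e-02  3.93994173e-01  1.88686151e+00 -6.24589338e-04
  8.54741036e-01  4.89251860e-01]
```

Smooth; 62.8° remain.

Request:
{"api": "apply_moves", "payload": {
  "increments": "0.00037 -0.007 0 6; 0.00037 -0.007 0 6; 0.00037 -0.007 0 6; 0.00037 -0.007 0 6; 0.00037 -0.007 0 6; 0.00037 -0.007 0 6; 0.00037 -0.007 0 6; 0 0 0 0"
}}

```text
time: 9.95
ee_pos: [0.4992, 0.0192, 0.0775]
tool_rot: [3.106, 0.459, 0.008]
force: [-2.3, -3.1, 7.9]
width: 0.0182
grip_force: 61.7
```

Request:
{"api": "apply_moves", "payload": {
  "increments": "0.00037 -0.007 0 6; 0.00037 -0.007 0 6; 0.00037 -0.007 0 6; 0.00007 -0.0033 0 2.8; 0 0 0 0; 0 0 0 0"
}}

```text
time: 10.55
ee_pos: [0.4962, 0.043, 0.0775]
tool_rot: [3.138, -0.108, 0.007]
force: [-0.8, -3.4, 8.6]
width: 0.0182
grip_force: 61.9
```

Run:
```python
from h import *
from station import observe
s=observe();P=np.eye(4);P[:3,:3]=R.from_rotvec(s["tool_rot"]).as_matrix();P[:3,3]=s["ee_pos"]
print(s["force"],s["torque"],s["ee_pos"],np.degrees(np.arctan2(P[1,0],P[0,0])),(np.linalg.inv(P)@[.5623,.0387,.07,1]).round(4),s["joint_positions"])
```

```text
[-0.84619912 -3.35230015  8.6329335 ] [-0.65955011  0.20054895 -0.28727247] [0.49622192 0.04295348 0.07745483] -3.941768546411275 [ 6.62e-02 -3.00e-04  7.70e-03  1.00e+00] [ 0.06433654  0.35458096  1.95534293 -0.00229782  0.82766546  1.70548343]
```

Request:
{"api": "apply_moves", "payload": {
  "increments": "0 0 0 0; 0 0 0 0; 0 0 0 0; 0 0 0 0; 0 0 0 0",
  "claw": 0.045
}}

```text
time: 11.05
ee_pos: [0.4945, 0.0439, 0.0756]
tool_rot: [-3.14, 0.11, 0.0]
force: [0.3, -0.2, 0.7]
width: 0.045
grip_force: 0.0
```

Request:
{"api": "apply_moves", "payload": {
  "increments": "0 0 -0.01 0; 0 0 -0.02 0; 0 0 -0.03 0; 0 0 -0.04 0; -0.04 0 -0.02 0; -0.04 0 0 0; -0.04 0 0 0; 0 0 0 0"
}}

```text
time: 11.85
ee_pos: [0.3696, 0.0522, 0.1961]
tool_rot: [3.14, -0.109, -0.005]
force: [0.6, 0.1, 0.7]
width: 0.0449
grip_force: 0.0
```

Run:
```python
from h import *
from station import imaging,observe
s,f,K,T,P=wrist();c=imaging.camera("top");o=imaging.camera("scene")
a=cv2.resize(f[:,:,::-1],(400,300));b=cv2.resize(c["frame"][130:260,205:355,::-1],(400,300),interpolation=2);d=cv2.resize(o["frame"][:,:,::-1],(400,300))
e=cv2.resize(o["frame"][160:240,230:337,::-1],(400,300),interpolation=2)
cv2.imwrite("pics/fin.png",np.vstack([np.hstack([a,b]),np.hstack([d,e])]))
print(s["ee_pos"],s["force"],s["width"],s["time"])
```

```text
[0.36964385 0.05216279 0.19606249] [0.64054793 0.09937605 0.73965341] 0.04485754547175438 11.85
```

View pics/fin.png

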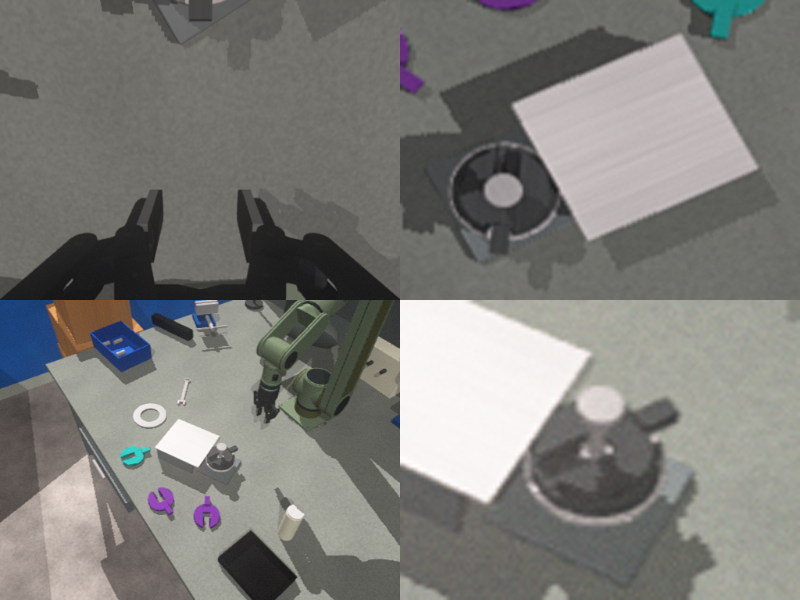

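The final view shows the weight flat on the pan, with its ear over the lower slot at (498,238) and its slot pointing up and away at (510,155). The bystanders haven't moved and the gripper is clear, so I'll hand it in.

```bash
python3 -c "
from station import close_job;print(close_job())"
```

```text
the job is handed in; nothing more can be done
None
```

The job is handed in at about 12 s of the 67 s allowed: in the last pictures the weight lies home on the lower one, slot opposite to within a few degrees by my measurement, released, and the bystanders look unmoved; the station returned no verdict.

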